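# Swing the cassette module to its refill mark

## Robot

A 6-joint arm with a two-finger parallel gripper is mounted at the origin on the work surface. World frame = base frame: x ahead of the robot, y to its left, z up, the work surface at z = 0. Lengths are in m, angles in rad, forces in N, time in s.
With the tool pointing down it reaches from about 0.35 to 0.975 m from the base axis. Payload 4.9 kg.
Tool frame: the origin (TCP) lies on the centre line of the jaws, within the pads' length; the fingertips stand 19 mm ahead of it and the grasp point (between the pads) is the TCP; z points along the fingers, y is the line along which they close (so a half turn about z gives the same grasp; the last joint's range is limited). The gripper opens to 85 mm and grips with 20 to 120 N. Pads are 22 mm wide; open, the fingers measure 114 mm over their backs; the gripper's body (76 mm by 85 mm) begins 54 mm behind the grasp point. The pads swing forward as they close: fully open they stand 13 mm farther back than shut.
Start: joints at [1.141, 0.053, 1.613, -0, 1.476, -0.119], TCP at [0.191, 0.595, 0.25] pointing down, gripper open.
Joint ranges: [-3.01, 3.01], [-1.01, 2.22], [0.06, 2.58], [-1.02, 4.17], [0.09, 2.62], [-3.14, 3.14]. Speed limits (rad/s): [2.57, 2.57, 3.14, 3.14, 3.14, 3.14].

## Interface

Orientations are given as a unit quaternion [w, x, y, z].
In Python, from plant import state, grab_frame, ticket, spotter gives the robot as it stands.
- The arm moves only by the tool apply_moves, never from a script. Its argument "series" is a list of rows, each an object of numbers: "jaw": the closure, from 0 (fully open) to 1 (shut); "dx", "dy", "dz": the shift along the tool's x, y, z in mm; "turn": the turn about the tool's z in rad. A call has 1 to 5 rows; each row is the pose to reach, as a shift and turn from the pose commanded when the call began, along the tool's axes at that moment; what a row does not reach only later rows make up. A row lasts 1/12 s, in which the tool goes at most 41.7 mm and 7.16 degrees, less where a joint would pass 70% of its speed; a pose out of reach is approached as far as the arm can. A call with a gripper value outside its range is refused whole. The fingers move at their own pace and stop on an object; the grip force is fixed at half the most. Time passes only in rows, so rows that repeat a pose let the fingers close. It gives the time, the measured TCP pose, the force, the opening and the grip force at its end, in the units of the state.
- state(): the state, without advancing time (a new reading comes with each control period).
- grab_frame(name): name is "scene" or "top" or "wrist"; returns a dict with "pixels" (400x640x3 uint8, red, green, blue), "mtx" (3x3 intrinsics, pixels), "camera_from_world" (4x4, takes a point from world to camera coordinates). Camera axes: x right, y down, z forward; pixel columns grow to the right and rows downward; lengths in m; the calibration is good to about 2 mm. A picture is of the moment at which its call begins. There is no depth.
- ticket.job_done(): hands the job in; it is judged then, once.
Trained networks look in a picture, given as the dict that the camera call returned (one of the last four; its "shot" number tells which), for a name from the list of things; names that differ only in an ending like _2 or _b are one class to them, and where a whole thing is asked for, a point or a joint stands for the part that bears it (a point fixed in the world has none). Each returns a list of dicts, best first, with "conf" (0 to 1); they miss things now and then, are a little off and sometimes report something else, mostly with a low value. They report only what shows in the picture. A call takes as long as a camera call.
- spotter.outline_of(picture, target): "region" (400x640 bool, what is visible of it) and "extent" ([left, top, right, bottom] in pixels, round what is visible of it).
The state is a dict: "time": time; "joint_pos": joint angles; "joint_vel": joint speeds; "joint_efforts": joint torques, N m; "tool_pos": TCP position; "tool_rot": TCP orientation; "contact_force": force on the tool from outside, world axes, zero at the start; "ft_torque": the same for the moment, N m; "gripper_width": opening from 0.0 (shut) to 1.0 (fully open); "grasp_force": force on a finger pad.
Only numpy, scipy, OpenCV 4.12 (cv2) and the standard library are available. Lean on these libraries where they do the work, as an engineer would, in place of code of your own. Each camera call takes 0.05 s, during which the arm holds its last target. There are 200 camera calls.

## Task

Swing the heavy tablet-cassette module round its post until the blue line on its lid points along the green line on the bench, and leave it standing still there, untouched, for a good eight seconds before you finish. It turns almost without friction and coasts on, so push it and catch it with the shut fingers on its long sides only: never touch its lid or the amber window on its nose. Be gentle: no fast swing, no hard knock, never into its end stops, and leave the bottles and the carton alone.

Things in the scene. Friction and masses are not known exactly. Their poses are not given: they have to be found in the camera images.
- post: fixed steel foot on the bench, a disc 150 mm across and 12 mm high, that carries the module's upright hinge. Origin on the hinge axis at bench height; position and yaw vary. Its -x axis (roughly towards the robot) is where the module points when its joint reads 0.
- module (a joint): angle of the module about the upright hinge, rad, from the post's yaw; positive is counter-clockwise from above: the nose points along (-cos a, -sin a), a = post yaw + joint, so it grows as the nose goes to the robot's right. Starts at -0.72 to -0.40. End stops at -1.2 and 1.2; stay within 1.12 either way. Keep it under 0.5 rad/s.
- module_hinge (a point): point on the hinge axis at the module's top, 140 mm above the bench. The module: mass 11 kg, inertia about the hinge 0.26 kg m2 (both 0.75 to 1.3 times that), bearing damping 0.005 N m s/rad, no dry friction, so it coasts for tens of seconds. Keep all contact with it under 25 N.
- module_nose (a point): top of the nose on the centre line, 296 mm from the hinge axis, 140 mm above the bench; x axis points from nose to hinge. The module is a cream block 110 mm thick, from 20 to 140 mm above the bench. Its flat upright long sides lie 55 mm either side of the centre line; push on their black strips (80 to 127 mm high), best 200 to 250 mm from the hinge. Too thick to grasp.
- module_lid (a point): white lid plate with a blue centre line, on the whole top of the module but for a cream rim 8 mm wide, 94 mm wide, 6 mm thick, top face 140 mm above the bench; not to be touched. This point: on its top face, on the centre line, 145 mm from the hinge axis.
- module_window (a point): amber glass window covering the module's nose face, 6 mm thick, 110 mm wide, 114 mm tall; not to be touched. This point: the centre of its outer face, 296 mm from the hinge axis, 77 mm above the bench.
- mark: green line stuck flat on the bench, 22 mm wide, from 80 to 440 mm from the hinge axis, so its end shows beyond the nose. Origin on the hinge axis at bench height; the line runs along its own -x axis. Its yaw minus the post's yaw is the joint value wanted (0.15 to 0.60).
- amber: amber glass bottle, 60 mm across, 115 mm tall, loose, on the robot's right; leave it alone. Origin at the centre of its underside.
- white: white jar with yellow cap, 64 mm across, 105 mm tall, loose, on the robot's left; leave it alone. Origin at the centre of its underside.
- carton: green carton 60 x 90 x 100 mm, loose, far on the robot's left; leave it alone. Origin at the centre of its underside.

How it is judged:
By the outcome, as a careful person would: the job done as asked, in the order asked, and still so for the second after the job is handed in, with the robot touching nothing.
It also fails if it takes over 67 s, if anything falls off the work surface, if the arm or the gripper's body presses on something with over 40 N, if the wrist force passes 120 N, or if a joint passes its speed limit or range.

## Working session

There is one attempt and no reset: what is moved stays moved. The work goes in short steps, Python scripts to look and compute and a tool call to move; the robot and the scene stay as the last step left them, time stands still between calls to the robot, and variables do not carry over. Pictures are saved under pics/ and viewed, at most 10 in all, crops included, and the job is handed in when it is done.

Besides the shell and the picture viewer there is one more tool, called after "Request:" in YAML: its name, and indented under it one key for each argument. apply_moves: Moves the arm, as the interface text tells. Its arguments: {"type":"object","properties":{"series":{"type":"array","items":{"type":"object","properties":{"jaw":{"type":"number"},"dx":{"type":"number"},"dy":{"type":"number"},"dz":{"type":"number"},"turn":{"type":"number"}}}}},"required":["series"]}

```bash
mkdir -p pics; ls; python3 - <<'E'
from plant import state, grab_frame, spotter
import cv2,numpy as np
s=state();print(s)
for n in("top","scene"):
    f=grab_frame(n);cv2.imwrite(f"pics/{n}0.png",f["pixels"][:,:,::-1]);print(n,f["mtx"].tolist(),np.round(f["camera_from_world"],4).tolist())
    for t in("module","module_lid","mark","post","amber","white","carton"):
        r=spotter.outline_of(f,t);print(t,[(round(q["conf"],2),q["extent"]) for q in r[:2]])
E
```

```text
pics
{'time': 0.0, 'joint_pos': array([ 1.14101429e+00,  5.33725581e-02,  1.61431410e+00,  1.89076936e-05,
        1.47599106e+00, -1.19009976e-01]), 'joint_vel': array([ 3.08015539e-03, -5.80985193e-04, -3.02883277e-05,  3.30406985e-04,
        2.62922975e-03,  8.52282156e-05]), 'joint_efforts': array([-3.39211583e-04, -3.93675399e+01, -3.70174885e+01, -1.57031764e-04,
        7.07405998e-03,  8.71844719e-06]), 'tool_pos': array([0.19087462, 0.59452119, 0.24904124]), 'tool_rot': array([-2.91549178e-04,  1.54762300e-01,  9.87951185e-01, -1.00098167e-03]), 'contact_force': array([0.5248423 , 0.91945606, 0.56826056]), 'ft_torque': array([-0.08730359, -0.03493935,  0.00965422]), 'grasp_force': 0.0, 'gripper_width': 1.0021131282662086}
top [[399.33898407634103, 0.0, 322.82809019184754], [0.0, 399.33898407634103, 200.56381841186962], [0.0, 0.0, 1.0]] [[-0.0119, -0.9998, 0.0168, 0.0539], [-0.997, 0.0106, -0.0762, 0.5507], [0.076, -0.0176, -0.997, 1.1407], [0.0, 0.0, 0.0, 1.0]]
module [(0.61, [243.4, 123.0, 353.1, 242.3]), (0.16, [243.9, 121.6, 354.3, 243.6])]
module_lid [(0.94, [248.2, 123
[... 184 characters left out ...]
6.2, 267.3])]
carton [(0.68, [149.6, 192.9, 197.6, 221.6])]
scene [[418.5915287833721, 0.0, 310.6461941553386], [0.0, 418.5915287833721, 202.1219337059857], [0.0, 0.0, 1.0]] [[-0.7539, 0.6569, -0.0012, 0.3688], [0.5093, 0.5833, -0.6327, -0.2507], [-0.415, -0.4777, -0.7744, 1.6748], [0.0, 0.0, 0.0, 1.0]]
module [(0.78, [249.5, 198.5, 362.5, 249.7])]
module_lid [(0.77, [244.2, 198.2, 362.5, 250.5])]
mark [(0.72, [246.7, 198.9, 363.6, 249.5]), (0.58, [289.4, 151.5, 320.5, 200.6])]
post [(0.96, [246.1, 197.4, 366.3, 257.3])]
amber [(0.56, [263.3, 117.1, 278.5, 148.4])]
white [(0.66, [397.2, 226.2, 418.7, 261.7])]
carton [(0.96, [389.4, 272.9, 424.9, 317.8]), (0.49, [260.5, 119.8, 280.7, 146.6])]
```

```bash
python3 - <<'E'
import cv2
a=cv2.imread("pics/top0.png")[90:310,130:500]
cv2.imwrite("pics/top0c.png",cv2.resize(a,(740,440)))
E
```

```text
(no output)
```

View pics/top0c.png

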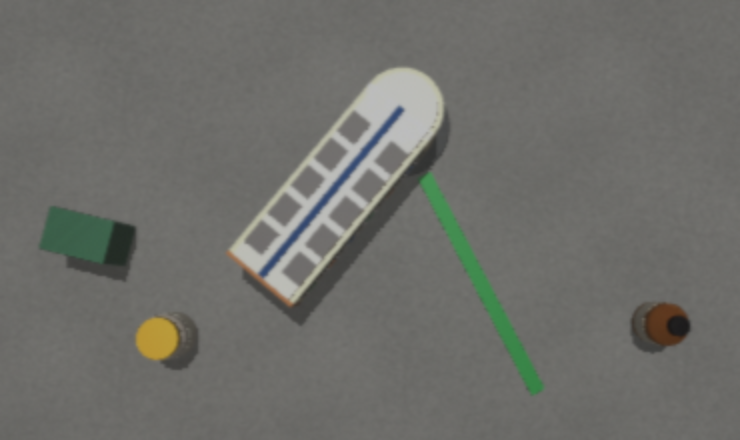

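The crop (2x, offset 130,90) shows the module with its blue line from (401,108) at the hinge end to (262,274) at the nose. The green line runs (425,178) to (536,388). The jar and carton are on the left and the amber bottle on the right, and all three are clear of the arc. Next I fit the two lines.

```bash
cat > h.py <<'E'
import numpy as np, cv2
from plant import state, grab_frame, spotter
from scipy.spatial.transform import Rotation as R
def toplane(f,uv,z):
    T=f["camera_from_world"]; c=-T[:3,:3].T@T[:3,3]
    d=np.c_[(np.asarray(uv,float)-f["mtx"][:2,2])/f["mtx"][0,0],np.ones(len(uv))]@T[:3,:3]
    return (c+d*((z-c[2])/d[:,2])[:,None])[:,:2]
def mask(f,col):
    p=f["pixels"].astype(int); r,g,b=p[...,0],p[...,1],p[...,2]
    m=(b-r>35)&(b-g>20) if col=="blue" else (g-r>60)&(g-b>40)
    n,l,s,_=cv2.connectedComponentsWithStats(m.astype(np.uint8)); k=1+np.argmax(s[1:,4])
    v,u=np.nonzero(l==k); return np.c_[u,v]
def line(f,col,z):
    P=toplane(f,mask(f,col),z); c=P.mean(0); d=np.linalg.svd(P-c,full_matrices=False)[2][0]
    if d[0]>0: d=-d
    t=(P-c)@d; return c,d,np.arctan2(-d[1],-d[0]),len(P),c+t.min()*d,c+t.max()*d
def tool():
    s=state(); q=s["tool_rot"]; M=R.from_quat([*q[1:],q[0]]).as_matrix()
    return s["time"],s["tool_pos"],M,s["contact_force"]
E
python3 - <<'E'
from h import *
for n in("top","scene","top"):
    f=grab_frame(n); B=line(f,"blue",.14); G=line(f,"green",0)
    for L in(B,G): print(n,np.round(L[2],4),L[3],L[4].round(4),L[5].round(4))
    k=np.linalg.solve(np.c_[B[1],-G[1]],G[0]-B[0]); print("hinge",B[0]+k[0]*B[1])
    for t,z in(("amber",.057),("white",.105),("carton",.1)):
        e=spotter.outline_of(f,t)
        if e: e=e[0]["extent"]; print(t,toplane(f,[((e[0]+e[2])/2,(e[1]+e[3])/2)],z))
    r=spotter.outline_of(f,"module_lid")[0]["region"];v,u=np.nonzero(r);P=toplane(f,np.c_[u,v],.14);print("lid c",P.mean(0),"far ends",((P-P.mean(0))@B[1]).min()*B[1]+P.mean(0))
E
```

```text
top -0.7002 316 [0.6919 0.0295] [0.4759 0.2114]
top 0.4666 755 [ 0.6198 -0.011 ] [ 0.3026 -0.1708]
hinge [0.69494114 0.02685956]
amber [[ 0.40162223 -0.34169001]]
white [[0.39433833 0.33640362]]
carton [[0.53150815 0.45201489]]
lid c [0.59324349 0.10858073] far ends [ 0.73269599 -0.00891643]
scene 1.1956 2565 [-0.1021 -0.4554] [-0.3032 -0.9662]
scene 0.4659 288 [ 0.5323 -0.0559] [ 0.3052 -0.1701]
hinge [-0.06253318 -0.35502267]
amber [[ 0.41523171 -0.32508164]]
white [[0.43373503 0.37891832]]
carton [[0.56408258 0.48013227]]
lid c [0.62924354 0.14316407] far ends [0.67581217 0.26139954]
top -0.7003 316 [0.6919 0.0295] [0.4759 0.2115]
top 0.4665 756 [ 0.6198 -0.011 ] [ 0.3025 -0.1708]
hinge [0.69494548 0.02685358]
amber [[ 0.40024028 -0.34078949]]
white [[0.39884458 0.33855668]]
carton [[0.53269109 0.44936313]]
lid c [0.59310361 0.10941438] far ends [ 0.73272548 -0.00826819]
```

Request:
apply_moves:
  series:
    - {"dx": -36,"dy": -16,"jaw": 1}
    - {"dx": -72,"dy": -32,"jaw": 1}
    - {"dx": -108,"dy": -49,"jaw": 1}
    - {"dx": -144,"dy": -65,"jaw": 1}
    - {"dx": -180,"dy": -82,"jaw": 1}

```text
invalid input at $.series[0]: expected keys jaw, dx, dy, dz, turn
```

Request:
apply_moves:
  series:
    - {"dx": -36,"dy": -16,"jaw": 1}
    - {"dx": -72,"dy": -32,"jaw": 1}
    - {"dx": -108,"dy": -49,"jaw": 1}
    - {"dx": -144,"dy": -65,"jaw": 1}
    - {"dx": -180,"dy": -82,"jaw": 1}

```text
invalid input at $.series[0]: expected keys jaw, dx, dy, dz, turn
```

Request:
apply_moves:
  series:
    - {"dx": -36,"dy": -16,"jaw": 1,"turn": -0.11}
    - {"dx": -72,"dy": -32,"jaw": 1,"turn": -0.22}
    - {"dx": -108,"dy": -49,"jaw": 1,"turn": -0.33}
    - {"dx": -120,"dy": -54,"jaw": 1,"turn": -0.44}
    - {"dx": -120,"dy": -54,"jaw": 1,"turn": -0.55}

```text
invalid input at $.series[0]: expected keys jaw, dx, dy, dz, turn
```

Request:
apply_moves:
  series:
    - {"turn": -0.11,"jaw": 1}
    - {"turn": -0.22,"jaw": 1}
    - {"turn": -0.33,"jaw": 1}
    - {"turn": -0.44,"jaw": 1}
    - {"turn": -0.55,"jaw": 1}

```text
invalid input at $.series[0]: expected keys jaw, dx, dy, dz, turn
```

```bash
python3 - <<'E'
from h import *
t,p,M,F=tool();print(t,p,M[:,0],M[:,1],F,state()["gripper_width"])
f=grab_frame("top");print(line(f,"blue",.14)[2]);cv2.imwrite("pics/t1.png",cv2.resize(f["pixels"][90:310,130:500,::-1],(740,440)))
f=grab_frame("wrist");cv2.imwrite("pics/w1.png",f["pixels"][...,::-1])
a=-.70;H=np.array([.695,.0269]);n=-np.array([np.cos(a),np.sin(a)]);tt=np.array([-n[1],n[0]])
print("r",(p[:2]-H)@n,"off",(p[:2]-H)@tt,"want tool x",tt)
E
```

```text
1.55 [0.19112149 0.59506116 0.25030794] [-9.52098085e-01  3.05792800e-01  1.26938348e-05] [3.05792800e-01 9.52098084e-01 3.76614840e-05] [-1.2324783   0.3781912  -0.22679205] 1.0019655969792967
-0.7005263631887955
r 0.7514070128021545 off -0.10994617405784224 want tool x [-0.64421769 -0.76484219]
```

View pics/t1.png

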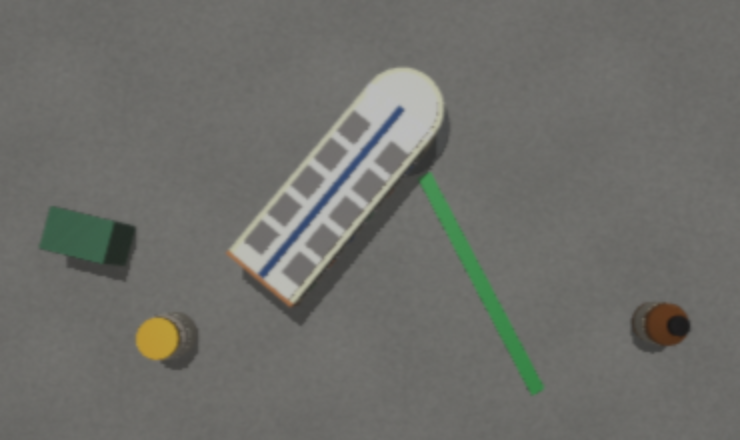

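The picture is unchanged: the moves were refused because every row needs all five keys. I'll send them again with all keys.

Request:
apply_moves:
  series:
    - {"dx": -36,"dy": -16,"dz": 0,"turn": 0,"jaw": 1}
    - {"dx": -72,"dy": -32,"dz": 0,"turn": 0,"jaw": 1}
    - {"dx": -108,"dy": -49,"dz": 0,"turn": 0,"jaw": 1}
    - {"dx": -144,"dy": -65,"dz": 0,"turn": 0,"jaw": 1}
    - {"dx": -180,"dy": -82,"dz": 0,"turn": 0,"jaw": 1}

```text
time: 2.07
tool_pos: [0.3384, 0.4607, 0.2505]
tool_rot: [0.0, 0.154, 0.988, 0.0]
contact_force: [0.2, 1.0, -0.8]
gripper_width: 0.296
grasp_force: 0.0
```

Request:
apply_moves:
  series:
    - {"dx": -36,"dy": -16,"dz": 0,"turn": 0,"jaw": 1}
    - {"dx": -72,"dy": -32,"dz": 0,"turn": 0,"jaw": 1}
    - {"dx": -108,"dy": -49,"dz": 0,"turn": 0,"jaw": 1}
    - {"dx": -144,"dy": -65,"dz": 0,"turn": 0,"jaw": 1}
    - {"dx": -180,"dy": -82,"dz": 0,"turn": 0,"jaw": 1}

```text
time: 2.48
tool_pos: [0.485, 0.3273, 0.2506]
tool_rot: [0.0, 0.155, 0.988, 0.0]
contact_force: [0.0, 0.3, 0.2]
gripper_width: 0.002
grasp_force: 0.0
```

Request:
apply_moves:
  series:
    - {"dx": -36,"dy": -16,"dz": 0,"turn": -0.11,"jaw": 1}
    - {"dx": -72,"dy": -32,"dz": 0,"turn": -0.22,"jaw": 1}
    - {"dx": -108,"dy": -49,"dz": 0,"turn": -0.33,"jaw": 1}
    - {"dx": -120,"dy": -54,"dz": 0,"turn": -0.44,"jaw": 1}
    - {"dx": -120,"dy": -54,"dz": 0,"turn": -0.55,"jaw": 1}

```text
time: 2.9
tool_pos: [0.5839, 0.2377, 0.2501]
tool_rot: [0.0, -0.12, 0.993, -0.0]
contact_force: [-0.1, 0.6, 0.1]
gripper_width: -0.002
grasp_force: 0.0
```

Request:
apply_moves:
  series:
    - {"dx": 0,"dy": 0,"dz": 0,"turn": -0.12,"jaw": 1}
    - {"dx": 0,"dy": 0,"dz": 0,"turn": -0.24,"jaw": 1}
    - {"dx": 0,"dy": 0,"dz": 0,"turn": -0.36,"jaw": 1}
    - {"dx": 0,"dy": 0,"dz": 0,"turn": -0.48,"jaw": 1}
    - {"dx": 0,"dy": 0,"dz": 0,"turn": -0.6,"jaw": 1}

```text
time: 3.32
tool_pos: [0.5815, 0.2406, 0.2503]
tool_rot: [-0.0, -0.41, 0.912, -0.0]
contact_force: [-0.9, 0.2, 0.7]
gripper_width: -0.0
grasp_force: 0.0
```

```bash
cat >> h.py <<'E'
H=np.array([.695,.0269]); TGT=.4663
def rel(a):
    t,p,M,F=tool(); n=-np.array([np.cos(a),np.sin(a)]); tt=np.array([-n[1],n[0]])
    print("t %.3f p"%t,p.round(4),"r %.4f off %.4f"%((p[:2]-H)@n,(p[:2]-H)@tt),"xang",round(np.arctan2(M[1,0],M[0,0]),3),"tang",round(np.arctan2(tt[1],tt[0]),3),"F",F.round(1))
def ang(n=1):
    A=[]
    for _ in range(n): f=grab_frame("top"); A.append((state()["time"],line(f,"blue",.14)[2]))
    return np.array(A),f
E
python3 - <<'E'
from h import *
A,f=ang();print(A);cv2.imwrite("pics/t2.png",cv2.resize(f["pixels"][90:310,130:500,::-1],(740,440)));rel(-.7003)
E
```

```text
[[ 3.3667     -0.70144899]]
t 3.367 p [0.5815 0.2407 0.2503] r 0.2245 off -0.0903 xang -2.293 tang -2.271 F [-0.5 -0.5  0.4]
```

View pics/t2.png

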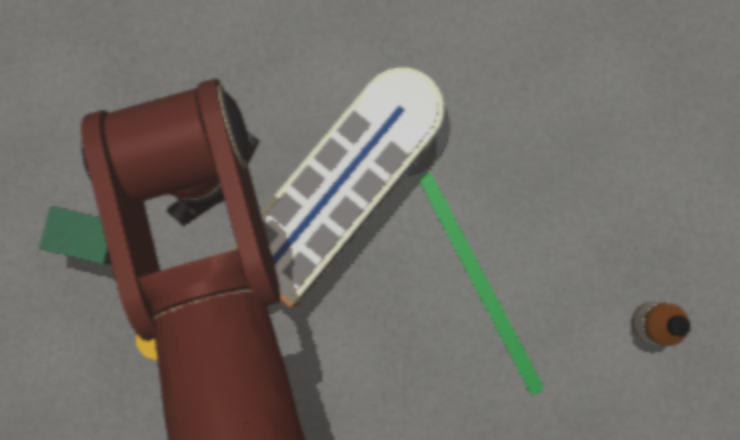

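Request:
apply_moves:
  series:
    - {"dx": 0,"dy": 0,"dz": 36,"turn": 0,"jaw": 1}
    - {"dx": 0,"dy": 0,"dz": 72,"turn": 0,"jaw": 1}
    - {"dx": 0,"dy": 0,"dz": 108,"turn": 0,"jaw": 1}
    - {"dx": 0,"dy": 0,"dz": 130,"turn": 0,"jaw": 1}
    - {"dx": 0,"dy": 0,"dz": 143,"turn": 0,"jaw": 1}

```text
time: 3.78
tool_pos: [0.5791, 0.24, 0.103]
tool_rot: [-0.003, -0.406, 0.914, 0.0]
contact_force: [-0.3, 0.7, -0.0]
gripper_width: -0.002
grasp_force: 0.0
```

Request:
apply_moves:
  series:
    - {"dx": 4,"dy": 0,"dz": 0,"turn": 0,"jaw": 1}
    - {"dx": 8,"dy": 0,"dz": 0,"turn": 0,"jaw": 1}
    - {"dx": 11,"dy": 0,"dz": 0,"turn": 0,"jaw": 1}
    - {"dx": 13,"dy": 0,"dz": 0,"turn": 0,"jaw": 1}
    - {"dx": 14,"dy": 0,"dz": 0,"turn": 0,"jaw": 1}

```text
time: 4.2
tool_pos: [0.5732, 0.2303, 0.1097]
tool_rot: [0.002, -0.407, 0.913, -0.0]
contact_force: [-0.1, -0.7, 0.3]
gripper_width: 0.001
grasp_force: 0.0
```

Request:
apply_moves:
  series:
    - {"dx": 1,"dy": 0,"dz": 0,"turn": 0,"jaw": 1}
    - {"dx": 2,"dy": 0,"dz": 0,"turn": 0,"jaw": 1}
    - {"dx": 3,"dy": 0,"dz": 0,"turn": 0,"jaw": 1}
    - {"dx": 4,"dy": 0,"dz": 0,"turn": 0,"jaw": 1}
    - {"dx": 5,"dy": 0,"dz": 0,"turn": 0,"jaw": 1}

```text
time: 4.62
tool_pos: [0.5687, 0.2265, 0.1073]
tool_rot: [0.0, -0.407, 0.913, 0.0]
contact_force: [0.5, 0.4, 0.1]
gripper_width: 0.003
grasp_force: 0.0
```

```bash
python3 - <<'E'
from h import *
A,f=ang();print(A);rel(A[-1,1])
E
```

```text
[[ 4.6667     -0.70086958]]
t 4.667 p [0.5686 0.2264 0.1072] r 0.2253 off -0.0709 xang -2.302 tang -2.272 F [-0.7  1.1  0.3]
```

Request:
apply_moves:
  series:
    - {"dx": 1,"dy": 0,"dz": 0,"turn": 0,"jaw": 1}
    - {"dx": 2,"dy": 0,"dz": 0,"turn": 0,"jaw": 1}
    - {"dx": 3,"dy": 0,"dz": 0,"turn": 0,"jaw": 1}
    - {"dx": 4,"dy": 0,"dz": 0,"turn": 0,"jaw": 1}
    - {"dx": 5,"dy": 0,"dz": 0,"turn": 0,"jaw": 1}

```text
time: 5.08
tool_pos: [0.5653, 0.2227, 0.1072]
tool_rot: [-0.0, -0.407, 0.913, -0.0]
contact_force: [-0.5, -0.4, -0.4]
gripper_width: 0.0
grasp_force: 0.0
```

Request:
apply_moves:
  series:
    - {"dx": 1,"dy": 0,"dz": 0,"turn": 0,"jaw": 1}
    - {"dx": 2.2,"dy": 0,"dz": 0,"turn": 0,"jaw": 1}
    - {"dx": 3.6,"dy": 0,"dz": 0,"turn": 0,"jaw": 1}
    - {"dx": 5.2,"dy": 0,"dz": 0,"turn": 0,"jaw": 1}
    - {"dx": 7,"dy": 0,"dz": 0,"turn": 0,"jaw": 1}

```text
time: 5.5
tool_pos: [0.5606, 0.2175, 0.1073]
tool_rot: [-0.0, -0.407, 0.913, -0.0]
contact_force: [0.2, 0.3, -0.7]
gripper_width: -0.001
grasp_force: 0.0
```

```bash
python3 - <<'E'
from h import *
A,f=ang();print(A);rel(A[-1,1])
E
```

```text
[[ 5.55       -0.64860837]]
t 5.550 p [0.5604 0.2173 0.1072] r 0.2223 off -0.0705 xang -2.302 tang -2.219 F [ 0.1  0.1 -0.1]
```

```bash
python3 - <<'E'
from h import *
A,f=ang(4);print(A,np.polyfit(A[:,0],A[:,1],1));rel(A[-1,1])
E
```

```text
[[ 5.6        -0.64461055]
 [ 5.65       -0.64039495]
 [ 5.7        -0.63798521]
 [ 5.75       -0.63358175]] [ 0.07099232 -1.04202453]
t 5.750 p [0.5608 0.2176 0.1073] r 0.2211 off -0.0742 xang -2.302 tang -2.204 F [ 0.2  0.2 -0.5]
```

Request:
apply_moves:
  series:
    - {"dx": -8,"dy": 0,"dz": 0,"turn": 0,"jaw": 1}
    - {"dx": -12,"dy": 0,"dz": -30,"turn": 0,"jaw": 1}
    - {"dx": -12,"dy": 0,"dz": -65,"turn": 0,"jaw": 1}
    - {"dx": -12,"dy": 0,"dz": -105,"turn": 0,"jaw": 1}
    - {"dx": -12,"dy": 0,"dz": -143,"turn": 0,"jaw": 1}

```text
time: 6.17
tool_pos: [0.5688, 0.227, 0.2517]
tool_rot: [-0.0, -0.408, 0.913, 0.0]
contact_force: [0.6, -0.4, 0.4]
gripper_width: -0.0
grasp_force: 0.0
```

```bash
python3 - <<'E'
from h import *
A,f=ang(2);print(A);rel(A[-1,1]);print(state()["joint_pos"].round(3))
n=-np.array([np.cos(TGT),np.sin(TGT)]);t=np.array([-n[1],n[0]])
_,p,M,_=tool()
for off in(.1,.15): 
  g=H+.225*n+off*t; print(g,((np.r_[g,.25]-p)@M*1000).round(1))
E
```

```text
[[ 6.2167     -0.60030574]
 [ 6.2667     -0.59576578]]
t 6.267 p [0.5729 0.228  0.2602] r 0.2139 off -0.0980 xang -2.302 tang -2.167 F [ 0.3 -0.8  0.8]
[ 0.258  0.018  1.632  0.     1.476 -2.152]
[ 0.53897992 -0.16358027] [ 314.3 -236.2    8.1]
[ 0.56145914 -0.20824217] [ 332.5 -282.8    8.2]
```

Request:
apply_moves:
  series:
    - {"dx": 31,"dy": -24,"dz": 0,"turn": 0,"jaw": 1}
    - {"dx": 63,"dy": -47,"dz": 0,"turn": 0,"jaw": 1}
    - {"dx": 94,"dy": -71,"dz": 0,"turn": 0,"jaw": 1}
    - {"dx": 126,"dy": -94,"dz": 0,"turn": 0,"jaw": 1}
    - {"dx": 157,"dy": -118,"dz": 0,"turn": 0,"jaw": 1}

```text
time: 6.68
tool_pos: [0.5515, 0.0297, 0.2501]
tool_rot: [0.0, -0.408, 0.913, -0.0]
contact_force: [-0.0, -0.6, 0.2]
gripper_width: -0.004
grasp_force: 0.0
```

Request:
apply_moves:
  series:
    - {"dx": 31,"dy": -24,"dz": 0,"turn": 0.12,"jaw": 1}
    - {"dx": 63,"dy": -47,"dz": 0,"turn": 0.24,"jaw": 1}
    - {"dx": 94,"dy": -71,"dz": 0,"turn": 0.36,"jaw": 1}
    - {"dx": 126,"dy": -94,"dz": 0,"turn": 0.48,"jaw": 1}
    - {"dx": 157,"dy": -118,"dz": 0,"turn": 0.6,"jaw": 1}

```text
time: 7.1
tool_pos: [0.5344, -0.1665, 0.2501]
tool_rot: [0.0, -0.116, 0.993, -0.0]
contact_force: [0.9, -0.3, 0.4]
gripper_width: 0.002
grasp_force: 0.0
```

Request:
apply_moves:
  series:
    - {"dx": 0,"dy": 0,"dz": 0,"turn": 0.12,"jaw": 1}
    - {"dx": 0,"dy": 0,"dz": 0,"turn": 0.24,"jaw": 1}
    - {"dx": 0,"dy": 0,"dz": 0,"turn": 0.36,"jaw": 1}
    - {"dx": 0,"dy": 0,"dz": 0,"turn": 0.48,"jaw": 1}
    - {"dx": 0,"dy": 0,"dz": 0,"turn": 0.6,"jaw": 1}

```text
time: 7.52
tool_pos: [0.5349, -0.1649, 0.2499]
tool_rot: [-0.0, 0.182, 0.983, 0.0]
contact_force: [0.7, -0.9, -0.1]
gripper_width: 0.001
grasp_force: 0.0
```

Request:
apply_moves:
  series:
    - {"dx": 0,"dy": 0,"dz": 0,"turn": 0.12,"jaw": 1}
    - {"dx": 0,"dy": 0,"dz": 0,"turn": 0.24,"jaw": 1}
    - {"dx": 0,"dy": 0,"dz": 0,"turn": 0.36,"jaw": 1}
    - {"dx": 0,"dy": 0,"dz": 0,"turn": 0.48,"jaw": 1}
    - {"dx": 0,"dy": 0,"dz": 0,"turn": 0.6,"jaw": 1}

```text
time: 7.93
tool_pos: [0.535, -0.1646, 0.2499]
tool_rot: [-0.0, 0.465, 0.885, 0.0]
contact_force: [0.1, -0.0, -0.7]
gripper_width: 0.002
grasp_force: 0.0
```

```bash
cat >> h.py <<'E'
def goal(r,off,z,a=TGT,xang=None):
    n=-np.array([np.cos(a),np.sin(a)]);t=np.array([-n[1],n[0]]);_,p,M,_=tool()
    print("shift mm",((np.r_[H+r*n+off*t,z]-p)@M*1000).round(1))
E
python3 - <<'E'
from h import *
A,f=ang(3);print(A);rel(TGT);print(state()["joint_pos"].round(3));goal(.225,.04,.107)
cv2.imwrite("pics/t3.png",cv2.resize(f["pixels"][90:310,130:500,::-1],(740,440)))
E
```

```text
[[ 7.9833     -0.47541852]
 [ 8.0333     -0.4717729 ]
 [ 8.0833     -0.47022816]]
t 8.083 p [ 0.5349 -0.1646  0.25  ] r 0.2291 off 0.0991 xang 2.184 tang -1.104 F [-0.7 -0.1 -0.5]
[-0.432 -0.103  1.766  0.     1.479 -1.045]
shift mm [ 57.8  12.7 143. ]
```

View pics/t3.png

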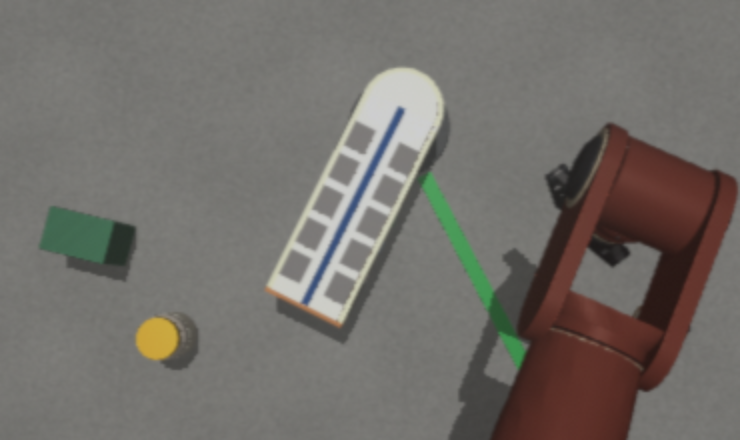

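Request:
apply_moves:
  series:
    - {"dx": 12,"dy": 3,"dz": 30,"turn": 0.05,"jaw": 1}
    - {"dx": 24,"dy": 5,"dz": 65,"turn": 0.1,"jaw": 1}
    - {"dx": 36,"dy": 8,"dz": 100,"turn": 0.15,"jaw": 1}
    - {"dx": 48,"dy": 11,"dz": 130,"turn": 0.15,"jaw": 1}
    - {"dx": 58,"dy": 13,"dz": 143,"turn": 0.15,"jaw": 1}

```text
time: 8.5
tool_pos: [0.509, -0.1079, 0.1023]
tool_rot: [-0.004, 0.526, 0.85, -0.001]
contact_force: [-1.0, 0.1, -0.4]
gripper_width: 0.001
grasp_force: 0.0
```

```bash
python3 - <<'E'
from h import *
A,f=ang(2);print(A);rel(TGT);rel(A[-1,1])
E
```

```text
[[ 8.55       -0.43654129]
 [ 8.6        -0.43308395]]
t 8.600 p [ 0.5095 -0.1079  0.104 ] r 0.2263 off 0.0370 xang 2.034 tang -1.104 F [-0.6 -0.6 -0.2]
t 8.600 p [ 0.5095 -0.1079  0.104 ] r 0.1118 off 0.2002 xang 2.034 tang -2.004 F [-0.6 -0.6 -0.2]
```

```bash
python3 - <<'E'
from h import *
A,f=ang(1);t0=state()["time"]
for _ in range(100): spotter.outline_of(f,"mark")
print(t0,state()["time"]);B,f=ang(2);print(B,(B[-1]-A[0])[1]/(B[-1]-A[0])[0])
E
```

```text
8.65 13.65
[[13.7        -0.10168828]
 [13.75       -0.09844928]] 0.06499037715413769
```

```bash
python3 - <<'E'
from h import *
A,f=ang(1)
for _ in range(95): spotter.outline_of(f,"mark")
B,f=ang(3);print(B,(B[-1]-A[0])[1]/(B[-1]-A[0])[0]);rel(B[-1,1])
E
```

```text
[[18.6         0.18657654]
 [18.65        0.18894515]
 [18.7         0.19207818]] 0.05857767046171236
t 18.700 p [ 0.5121 -0.1098  0.1073] r 0.2057 off 0.0993 xang 2.031 tang -1.379 F [-0.8  0.1  0.1]
```

```bash
python3 - <<'E'
from h import *
A,f=ang(1)
for _ in range(34): spotter.outline_of(f,"mark")
B,f=ang(1);print(B,(B[-1]-A[0])[1]/(B[-1]-A[0])[0]);rel(B[-1,1])
E
```

```text
[[20.5         0.28912255]] 0.0541337223324254
t 20.500 p [ 0.512  -0.1097  0.1073] r 0.2143 off 0.0788 xang 2.031 tang -1.282 F [-0.6  0.2  0.6]
```

Request:
apply_moves:
  series:
    - {"dx": -0.3,"dy": 0.1,"dz": 0,"turn": 0,"jaw": 1}
    - {"dx": -0.8,"dy": 0.2,"dz": 0,"turn": 0,"jaw": 1}
    - {"dx": -1.4,"dy": 0.3,"dz": 0,"turn": 0,"jaw": 1}
    - {"dx": -2.0,"dy": 0.5,"dz": 0,"turn": 0,"jaw": 1}
    - {"dx": -2.6,"dy": 0.6,"dz": 0,"turn": 0,"jaw": 1}

```text
time: 20.92
tool_pos: [0.5138, -0.1119, 0.1073]
tool_rot: [0.0, 0.527, 0.85, -0.0]
contact_force: [-0.0, 0.3, -0.2]
gripper_width: 0.003
grasp_force: 0.0
```

Request:
apply_moves:
  series:
    - {"dx": -0.6,"dy": 0.1,"dz": 0,"turn": 0,"jaw": 1}
    - {"dx": -1.2,"dy": 0.3,"dz": 0,"turn": 0,"jaw": 1}
    - {"dx": -1.8,"dy": 0.4,"dz": 0,"turn": 0,"jaw": 1}
    - {"dx": -2.4,"dy": 0.6,"dz": 0,"turn": 0,"jaw": 1}
    - {"dx": -3.0,"dy": 0.7,"dz": 0,"turn": 0,"jaw": 1}

```text
time: 21.33
tool_pos: [0.5157, -0.1143, 0.1073]
tool_rot: [-0.0, 0.527, 0.85, -0.0]
contact_force: [-0.3, 0.0, -0.2]
gripper_width: -0.004
grasp_force: 0.0
```

```bash
python3 - <<'E'
from h import *
B,f=ang(1);print(B);rel(B[-1,1]);rel(TGT)
E
```

```text
[[21.3833      0.33746089]]
t 21.383 p [ 0.5158 -0.1144  0.1073] r 0.2159 off 0.0740 xang 2.031 tang -1.233 F [-0.7  0.4  1.3]
t 21.383 p [ 0.5158 -0.1144  0.1073] r 0.2236 off 0.0456 xang 2.031 tang -1.104 F [-0.7  0.4  1.3]
```

Request:
apply_moves:
  series:
    - {"dx": -0.6,"dy": 0.1,"dz": 0,"turn": 0,"jaw": 1}
    - {"dx": -1.2,"dy": 0.3,"dz": 0,"turn": 0,"jaw": 1}
    - {"dx": -1.8,"dy": 0.4,"dz": 0,"turn": 0,"jaw": 1}
    - {"dx": -2.4,"dy": 0.6,"dz": 0,"turn": 0,"jaw": 1}
    - {"dx": -3.0,"dy": 0.7,"dz": 0,"turn": 0,"jaw": 1}

```text
time: 21.8
tool_pos: [0.5177, -0.1166, 0.1073]
tool_rot: [0.0, 0.527, 0.85, 0.0]
contact_force: [-0.1, -0.2, 0.2]
gripper_width: -0.002
grasp_force: 0.0
```

Request:
apply_moves:
  series:
    - {"dx": -0.6,"dy": 0.1,"dz": 0,"turn": 0,"jaw": 1}
    - {"dx": -1.2,"dy": 0.3,"dz": 0,"turn": 0,"jaw": 1}
    - {"dx": -1.8,"dy": 0.4,"dz": 0,"turn": 0,"jaw": 1}
    - {"dx": -2.4,"dy": 0.6,"dz": 0,"turn": 0,"jaw": 1}
    - {"dx": -3.0,"dy": 0.7,"dz": 0,"turn": 0,"jaw": 1}

```text
time: 22.22
tool_pos: [0.5197, -0.119, 0.1073]
tool_rot: [-0.0, 0.527, 0.85, 0.0]
contact_force: [0.6, 0.6, -0.2]
gripper_width: 0.001
grasp_force: 0.0
```

```bash
python3 - <<'E'
from h import *
B,f=ang(1);print(B);rel(B[-1,1]);rel(TGT)
E
```

```text
[[22.2667      0.38349716]]
t 22.267 p [ 0.5197 -0.1191  0.1073] r 0.2172 off 0.0698 xang 2.031 tang -1.187 F [ 1.5 -0.  -0.1]
t 22.267 p [ 0.5197 -0.1191  0.1073] r 0.2222 off 0.0516 xang 2.031 tang -1.104 F [ 1.5 -0.  -0.1]
```

Request:
apply_moves:
  series:
    - {"dx": -0.55,"dy": 0.1,"dz": 0,"turn": 0,"jaw": 1}
    - {"dx": -1.1,"dy": 0.3,"dz": 0,"turn": 0,"jaw": 1}
    - {"dx": -1.65,"dy": 0.4,"dz": 0,"turn": 0,"jaw": 1}
    - {"dx": -2.2,"dy": 0.5,"dz": 0,"turn": 0,"jaw": 1}
    - {"dx": -2.7,"dy": 0.6,"dz": 0,"turn": 0,"jaw": 1}

```text
time: 22.68
tool_pos: [0.5214, -0.1212, 0.1073]
tool_rot: [0.0, 0.527, 0.85, 0.0]
contact_force: [-0.2, -0.5, 0.1]
gripper_width: 0.001
grasp_force: 0.0
```

Request:
apply_moves:
  series:
    - {"dx": -0.5,"dy": 0.1,"dz": 0,"turn": 0,"jaw": 1}
    - {"dx": -1.0,"dy": 0.2,"dz": 0,"turn": 0,"jaw": 1}
    - {"dx": -1.5,"dy": 0.3,"dz": 0,"turn": 0,"jaw": 1}
    - {"dx": -1.95,"dy": 0.4,"dz": 0,"turn": 0,"jaw": 1}
    - {"dx": -2.4,"dy": 0.5,"dz": 0,"turn": 0,"jaw": 1}

```text
time: 23.1
tool_pos: [0.5229, -0.1231, 0.1073]
tool_rot: [-0.0, 0.527, 0.85, -0.0]
contact_force: [0.3, -1.0, 0.5]
gripper_width: 0.002
grasp_force: 0.0
```

```bash
python3 - <<'E'
from h import *
B,f=ang(3);print(B);rel(B[-1,1]);rel(TGT)
E
```

```text
[[23.15        0.40874108]
 [23.2         0.4096831 ]
 [23.25        0.41064161]]
t 23.250 p [ 0.5229 -0.1231  0.1073] r 0.2177 off 0.0688 xang 2.031 tang -1.16 F [ 1.4 -0.6  0.2]
t 23.250 p [ 0.5229 -0.1231  0.1073] r 0.2211 off 0.0566 xang 2.031 tang -1.104 F [ 1.4 -0.6  0.2]
```

Request:
apply_moves:
  series:
    - {"dx": -0.27,"dy": 0.06,"dz": 0,"turn": 0,"jaw": 1}
    - {"dx": -0.54,"dy": 0.12,"dz": 0,"turn": 0,"jaw": 1}
    - {"dx": -0.8,"dy": 0.18,"dz": 0,"turn": 0,"jaw": 1}
    - {"dx": -1.05,"dy": 0.24,"dz": 0,"turn": 0,"jaw": 1}
    - {"dx": -1.3,"dy": 0.3,"dz": 0,"turn": 0,"jaw": 1}

```text
time: 23.67
tool_pos: [0.5237, -0.1241, 0.1073]
tool_rot: [-0.0, 0.527, 0.85, -0.0]
contact_force: [-0.7, 0.5, -0.5]
gripper_width: -0.001
grasp_force: 0.0
```

Request:
apply_moves:
  series:
    - {"dx": -0.25,"dy": 0.06,"dz": 0,"turn": 0,"jaw": 1}
    - {"dx": -0.5,"dy": 0.12,"dz": 0,"turn": 0,"jaw": 1}
    - {"dx": -0.75,"dy": 0.18,"dz": 0,"turn": 0,"jaw": 1}
    - {"dx": -1.0,"dy": 0.24,"dz": 0,"turn": 0,"jaw": 1}
    - {"dx": -1.25,"dy": 0.3,"dz": 0,"turn": 0,"jaw": 1}

```text
time: 24.08
tool_pos: [0.5245, -0.1251, 0.1073]
tool_rot: [0.0, 0.527, 0.85, -0.0]
contact_force: [-0.1, -0.1, 0.2]
gripper_width: 0.0
grasp_force: 0.0
```

Request:
apply_moves:
  series:
    - {"dx": -0.25,"dy": 0.06,"dz": 0,"turn": 0,"jaw": 1}
    - {"dx": -0.5,"dy": 0.12,"dz": 0,"turn": 0,"jaw": 1}
    - {"dx": -0.75,"dy": 0.18,"dz": 0,"turn": 0,"jaw": 1}
    - {"dx": -1.0,"dy": 0.24,"dz": 0,"turn": 0,"jaw": 1}
    - {"dx": -1.25,"dy": 0.3,"dz": 0,"turn": 0,"jaw": 1}

```text
time: 24.5
tool_pos: [0.5254, -0.1261, 0.1073]
tool_rot: [0.0, 0.527, 0.85, -0.0]
contact_force: [-0.5, -0.3, 0.6]
gripper_width: 0.003
grasp_force: 0.0
```

```bash
python3 - <<'E'
from h import *
B,f=ang(4);print(B);rel(B[-1,1]);rel(TGT)
E
```

```text
[[24.55        0.41292086]
 [24.6         0.41273315]
 [24.65        0.41327075]
 [24.7         0.41269076]]
t 24.700 p [ 0.5253 -0.126   0.1073] r 0.2168 off 0.0721 xang 2.031 tang -1.158 F [0.  0.2 0.3]
t 24.700 p [ 0.5253 -0.126   0.1073] r 0.2203 off 0.0603 xang 2.031 tang -1.104 F [0.  0.2 0.3]
```

Request:
apply_moves:
  series:
    - {"dx": -6,"dy": 0,"dz": 0,"turn": 0,"jaw": 1}
    - {"dx": -12,"dy": 0,"dz": -15,"turn": 0,"jaw": 1}
    - {"dx": -14,"dy": 0,"dz": -45,"turn": 0,"jaw": 1}
    - {"dx": -14,"dy": 0,"dz": -80,"turn": 0,"jaw": 1}
    - {"dx": -14,"dy": 0,"dz": -95,"turn": 0,"jaw": 1}

```text
time: 25.12
tool_pos: [0.5335, -0.1398, 0.2072]
tool_rot: [0.003, 0.527, 0.85, 0.0]
contact_force: [0.8, -0.6, 1.0]
gripper_width: 0.002
grasp_force: 0.0
```

Request:
apply_moves:
  series:
    - {"dx": 35,"dy": 0,"dz": 0,"turn": 0,"jaw": 1}
    - {"dx": 75,"dy": 0,"dz": 0,"turn": 0,"jaw": 1}
    - {"dx": 115,"dy": 0,"dz": 0,"turn": 0,"jaw": 1}
    - {"dx": 155,"dy": 0,"dz": 0,"turn": 0,"jaw": 1}
    - {"dx": 175,"dy": 0,"dz": 0,"turn": 0,"jaw": 1}

```text
time: 25.53
tool_pos: [0.4523, 0.0206, 0.2022]
tool_rot: [-0.0, 0.527, 0.85, 0.0]
contact_force: [-0.4, 0.5, -0.2]
gripper_width: -0.001
grasp_force: 0.0
```

```bash
python3 - <<'E'
from h import *
B,f=ang(4);print(B);rel(B[-1,1])
cv2.imwrite("pics/t4.png",cv2.resize(f["pixels"][90:310,130:500,::-1],(740,440)))
E
```

```text
[[25.5833      0.41374705]
 [25.6333      0.41409539]
 [25.6833      0.41445621]
 [25.7333      0.41394473]]
t 25.733 p [0.4541 0.0181 0.2026] r 0.2240 off -0.0889 xang 2.032 tang -1.157 F [-0.1 -0.6  0.6]
```

View pics/t4.png

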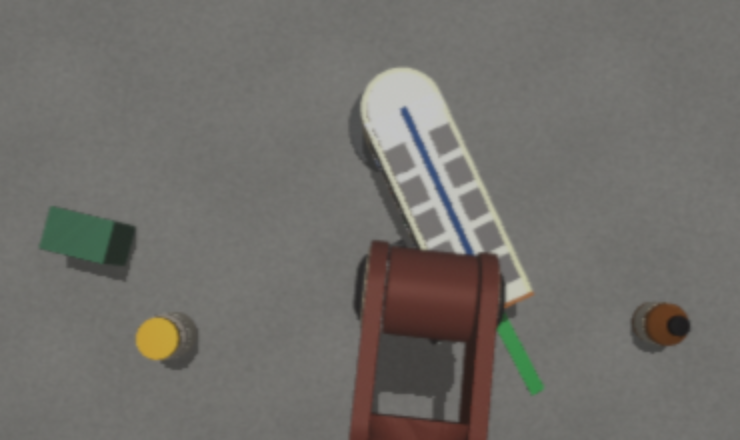

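Request:
apply_moves:
  series:
    - {"dx": 0,"dy": 0,"dz": 25,"turn": 0,"jaw": 1}
    - {"dx": 0,"dy": 0,"dz": 55,"turn": 0,"jaw": 1}
    - {"dx": -4,"dy": 0,"dz": 80,"turn": 0,"jaw": 1}
    - {"dx": -8,"dy": 0,"dz": 92,"turn": 0,"jaw": 1}
    - {"dx": -12,"dy": 0,"dz": 95,"turn": 0,"jaw": 1}

```text
time: 26.15
tool_pos: [0.4577, 0.0063, 0.104]
tool_rot: [-0.003, 0.528, 0.849, -0.001]
contact_force: [0.1, -0.4, 0.2]
gripper_width: -0.001
grasp_force: 0.0
```

Request:
apply_moves:
  series:
    - {"dx": -1,"dy": 0,"dz": 0,"turn": 0,"jaw": 1}
    - {"dx": -2,"dy": 0,"dz": 0,"turn": 0,"jaw": 1}
    - {"dx": -3,"dy": 0,"dz": 0,"turn": 0,"jaw": 1}
    - {"dx": -4,"dy": 0,"dz": 0,"turn": 0,"jaw": 1}
    - {"dx": -4.5,"dy": 0,"dz": 0,"turn": 0,"jaw": 1}

```text
time: 26.57
tool_pos: [0.4621, 0.0032, 0.1085]
tool_rot: [0.001, 0.527, 0.85, 0.0]
contact_force: [0.2, 0.3, 0.1]
gripper_width: 0.0
grasp_force: 0.0
```

```bash
python3 - <<'E'
from h import *
B,f=ang(3);print(B);rel(B[-1,1])
E
```

```text
[[26.6167      0.41504449]
 [26.6667      0.41460959]
 [26.7167      0.41498275]]
t 26.717 p [0.4615 0.0034 0.1078] r 0.2232 off -0.0727 xang 2.031 tang -1.156 F [0.6 0.  0.2]
```

Request:
apply_moves:
  series:
    - {"dx": -0.7,"dy": 0,"dz": 0,"turn": 0,"jaw": 1}
    - {"dx": -1.4,"dy": 0,"dz": 0,"turn": 0,"jaw": 1}
    - {"dx": -2.0,"dy": 0,"dz": 0,"turn": 0,"jaw": 1}
    - {"dx": -2.3,"dy": 0,"dz": 0,"turn": 0,"jaw": 1}
    - {"dx": -2.6,"dy": 0,"dz": 0,"turn": 0,"jaw": 1}

```text
time: 27.13
tool_pos: [0.4623, 0.0011, 0.1073]
tool_rot: [-0.0, 0.527, 0.85, -0.0]
contact_force: [-0.9, -0.5, 0.4]
gripper_width: -0.002
grasp_force: 0.0
```

Request:
apply_moves:
  series:
    - {"dx": -0.25,"dy": 0,"dz": 0,"turn": 0,"jaw": 1}
    - {"dx": -0.5,"dy": 0,"dz": 0,"turn": 0,"jaw": 1}
    - {"dx": -0.75,"dy": 0,"dz": 0,"turn": 0,"jaw": 1}
    - {"dx": -1.0,"dy": 0,"dz": 0,"turn": 0,"jaw": 1}
    - {"dx": -1.25,"dy": 0,"dz": 0,"turn": 0,"jaw": 1}

```text
time: 27.55
tool_pos: [0.4629, -0.0001, 0.1073]
tool_rot: [0.0, 0.527, 0.85, 0.0]
contact_force: [-0.0, 0.0, -0.0]
gripper_width: 0.0
grasp_force: 0.0
```

Request:
apply_moves:
  series:
    - {"dx": -0.25,"dy": 0,"dz": 0,"turn": 0,"jaw": 1}
    - {"dx": -0.5,"dy": 0,"dz": 0,"turn": 0,"jaw": 1}
    - {"dx": -0.75,"dy": 0,"dz": 0,"turn": 0,"jaw": 1}
    - {"dx": -1.0,"dy": 0,"dz": 0,"turn": 0,"jaw": 1}
    - {"dx": -1.25,"dy": 0,"dz": 0,"turn": 0,"jaw": 1}

```text
time: 27.97
tool_pos: [0.4635, -0.0012, 0.1073]
tool_rot: [-0.0, 0.527, 0.85, -0.0]
contact_force: [0.8, 0.7, 0.3]
gripper_width: -0.001
grasp_force: 0.0
```

```bash
python3 - <<'E'
from h import *
B,f=ang(3);print(B);rel(B[-1,1])
E
```

```text
[[28.0167      0.42769066]
 [28.0667      0.42855844]
 [28.1167      0.42883403]]
t 28.117 p [ 0.4635 -0.0012  0.1073] r 0.2222 off -0.0708 xang 2.031 tang -1.142 F [-0.1 -0.3  0.7]
```

Request:
apply_moves:
  series:
    - {"dx": 6,"dy": 0,"dz": 0,"turn": 0,"jaw": 1}
    - {"dx": 12,"dy": 0,"dz": -20,"turn": 0,"jaw": 1}
    - {"dx": 12,"dy": 0,"dz": -60,"turn": 0,"jaw": 1}
    - {"dx": 0,"dy": 0,"dz": -90,"turn": 0,"jaw": 1}
    - {"dx": -35,"dy": 0,"dz": -95,"turn": 0,"jaw": 1}

```text
time: 28.53
tool_pos: [0.4812, -0.0307, 0.2089]
tool_rot: [0.004, 0.525, 0.851, 0.002]
contact_force: [1.0, -0.3, 2.1]
gripper_width: 0.001
grasp_force: 0.0
```

```bash
python3 - <<'E'
from h import *
B,f=ang(2);print(B);rel(TGT);goal(.225,.08,.107);goal(.225,.068,.107)
E
```

```text
[[28.5833      0.43961777]
 [28.6333      0.4396824 ]]
t 28.633 p [ 0.4816 -0.0348  0.2058] r 0.2184 off -0.0408 xang 2.028 tang -1.104 F [ 0.3  0.3 -0.4]
shift mm [-120.3   -6.    99.4]
shift mm [-108.3   -6.1   99.4]
```

Request:
apply_moves:
  series:
    - {"dx": -40,"dy": 0,"dz": 0,"turn": 0,"jaw": 1}
    - {"dx": -80,"dy": 0,"dz": 0,"turn": 0,"jaw": 1}
    - {"dx": -121,"dy": 0,"dz": 15,"turn": 0,"jaw": 1}
    - {"dx": -121,"dy": 0,"dz": 52,"turn": 0,"jaw": 1}
    - {"dx": -121,"dy": 0,"dz": 82,"turn": 0,"jaw": 1}

```text
time: 29.05
tool_pos: [0.5333, -0.1423, 0.1191]
tool_rot: [0.0, 0.529, 0.849, 0.0]
contact_force: [-1.6, 0.4, -1.2]
gripper_width: 0.004
grasp_force: 0.0
```

Request:
apply_moves:
  series:
    - {"dx": 0,"dy": 0,"dz": 12,"turn": 0,"jaw": 1}
    - {"dx": 2,"dy": 0,"dz": 15,"turn": 0,"jaw": 1}
    - {"dx": 4,"dy": 0,"dz": 15,"turn": 0,"jaw": 1}

```text
time: 29.3
tool_pos: [0.53, -0.1363, 0.1043]
tool_rot: [-0.001, 0.527, 0.85, -0.0]
contact_force: [0.9, 0.3, 0.3]
gripper_width: 0.0
grasp_force: 0.0
```

```bash
python3 - <<'E'
from h import *
B,f=ang(2);print(B);rel(TGT);rel(B[-1,1]);goal(.225,.068,.107)
E
```

```text
[[29.35        0.448518  ]
 [29.4         0.45003062]]
t 29.400 p [ 0.5318 -0.1369  0.1071] r 0.2194 off 0.0729 xang 2.032 tang -1.104 F [ 0.2 -0.5 -0.3]
t 29.400 p [ 0.5318 -0.1369  0.1071] r 0.2182 off 0.0765 xang 2.032 tang -1.121 F [ 0.2 -0.5 -0.3]
shift mm [ 4.9 -5.6  0.1]
```

Request:
apply_moves:
  series:
    - {"dx": 2,"dy": 0,"dz": 0,"turn": 0,"jaw": 1}
    - {"dx": 4,"dy": 0,"dz": 0,"turn": 0,"jaw": 1}
    - {"dx": 5.2,"dy": 0,"dz": 0,"turn": 0,"jaw": 1}
    - {"dx": 5.4,"dy": 0,"dz": 0,"turn": 0,"jaw": 1}
    - {"dx": 5.4,"dy": 0,"dz": 0,"turn": 0,"jaw": 1}

```text
time: 29.82
tool_pos: [0.5287, -0.1324, 0.1058]
tool_rot: [0.0, 0.527, 0.85, 0.0]
contact_force: [-0.0, -0.3, -0.7]
gripper_width: 0.002
grasp_force: 0.0
```

Request:
apply_moves:
  series:
    - {"dx": -0.03,"dy": 0,"dz": 0,"turn": 0,"jaw": 1}
    - {"dx": -0.06,"dy": 0,"dz": 0,"turn": 0,"jaw": 1}
    - {"dx": -0.09,"dy": 0,"dz": 0,"turn": 0,"jaw": 1}
    - {"dx": -0.12,"dy": 0,"dz": 0,"turn": 0,"jaw": 1}
    - {"dx": -0.15,"dy": 0,"dz": 0,"turn": 0,"jaw": 1}

```text
time: 30.23
tool_pos: [0.5286, -0.1327, 0.1052]
tool_rot: [-0.0, 0.527, 0.85, -0.0]
contact_force: [0.0, -0.4, 0.9]
gripper_width: -0.001
grasp_force: 0.0
```

Request:
apply_moves:
  series:
    - {"dx": -0.03,"dy": 0,"dz": 0,"turn": 0,"jaw": 1}
    - {"dx": -0.06,"dy": 0,"dz": 0,"turn": 0,"jaw": 1}
    - {"dx": -0.09,"dy": 0,"dz": 0,"turn": 0,"jaw": 1}
    - {"dx": -0.12,"dy": 0,"dz": 0,"turn": 0,"jaw": 1}
    - {"dx": -0.15,"dy": 0,"dz": 0,"turn": 0,"jaw": 1}

```text
time: 30.65
tool_pos: [0.5287, -0.1328, 0.1053]
tool_rot: [-0.0, 0.527, 0.85, 0.0]
contact_force: [0.1, 0.4, 0.4]
gripper_width: -0.003
grasp_force: 0.0
```

```bash
python3 - <<'E'
from h import *
B,f=ang(4);print(B);rel(TGT);rel(B[-1,1])
E
```

```text
[[30.7         0.46252777]
 [30.75        0.46232987]
 [30.8         0.46263528]
 [30.85        0.46220608]]
t 30.850 p [ 0.5287 -0.1327  0.1053] r 0.2203 off 0.0678 xang 2.031 tang -1.104 F [ 0.3 -0.7  0.3]
t 30.850 p [ 0.5287 -0.1327  0.1053] r 0.2200 off 0.0687 xang 2.031 tang -1.109 F [ 0.3 -0.7  0.3]
```

```bash
python3 - <<'E'
from h import *
_,f=ang(1)
for k in range(2):
    for _ in range(10): spotter.outline_of(f,"mark")
    B,f=ang(2);print(B)
rel(B[-1,1])
E
```

```text
[[31.45        0.45942544]
 [31.5         0.45858162]]
[[32.05        0.45574846]
 [32.1         0.45513043]]
t 32.100 p [ 0.5287 -0.1328  0.1053] r 0.2196 off 0.0703 xang 2.031 tang -1.116 F [-0.3 -0.7 -0.3]
```

Request:
apply_moves:
  series:
    - {"dx": -8,"dy": 0,"dz": -10,"turn": 0,"jaw": 1}
    - {"dx": -10,"dy": 0,"dz": -45,"turn": 0,"jaw": 1}
    - {"dx": 0,"dy": 0,"dz": -80,"turn": 0,"jaw": 1}
    - {"dx": 30,"dy": 0,"dz": -95,"turn": 0,"jaw": 1}
    - {"dx": 70,"dy": 0,"dz": -95,"turn": 0,"jaw": 1}

```text
time: 32.52
tool_pos: [0.5012, -0.0722, 0.2075]
tool_rot: [0.006, 0.529, 0.849, 0.001]
contact_force: [0.6, -0.3, -0.1]
gripper_width: 0.002
grasp_force: 0.0
```

Request:
apply_moves:
  series:
    - {"dx": 40,"dy": 0,"dz": 0,"turn": 0,"jaw": 1}
    - {"dx": 80,"dy": 0,"dz": 0,"turn": 0,"jaw": 1}
    - {"dx": 90,"dy": 0,"dz": 15,"turn": 0,"jaw": 1}
    - {"dx": 90,"dy": 0,"dz": 50,"turn": 0,"jaw": 1}
    - {"dx": 90,"dy": 0,"dz": 80,"turn": 0,"jaw": 1}

```text
time: 32.93
tool_pos: [0.4589, 0.0111, 0.1217]
tool_rot: [0.003, 0.526, 0.85, 0.001]
contact_force: [0.2, -0.5, -0.9]
gripper_width: 0.002
grasp_force: 0.0
```

Request:
apply_moves:
  series:
    - {"dx": 0,"dy": 0,"dz": 12,"turn": 0,"jaw": 1}
    - {"dx": 0,"dy": 0,"dz": 14,"turn": 0,"jaw": 1}
    - {"dx": -1,"dy": 0,"dz": 14,"turn": 0,"jaw": 1}
    - {"dx": -3,"dy": 0,"dz": 14,"turn": 0,"jaw": 1}
    - {"dx": -5,"dy": 0,"dz": 14,"turn": 0,"jaw": 1}

```text
time: 33.35
tool_pos: [0.4617, 0.0055, 0.1087]
tool_rot: [0.002, 0.527, 0.85, 0.001]
contact_force: [0.3, -0.0, 0.5]
gripper_width: -0.002
grasp_force: 0.0
```

```bash
python3 - <<'E'
from h import *
B,f=ang(3);print(B);rel(TGT);rel(B[-1,1])
E
```

```text
[[33.4         0.4491477 ]
 [33.45        0.4489734 ]
 [33.5         0.44900448]]
t 33.500 p [0.461  0.0056 0.1079] r 0.2186 off -0.0862 xang 2.03 tang -1.104 F [ 1.  -0.5 -0.5]
t 33.500 p [0.461  0.0056 0.1079] r 0.2200 off -0.0824 xang 2.03 tang -1.122 F [ 1.  -0.5 -0.5]
```

Request:
apply_moves:
  series:
    - {"dx": -3,"dy": 0,"dz": 0,"turn": 0,"jaw": 1}
    - {"dx": -6,"dy": 0,"dz": 0,"turn": 0,"jaw": 1}
    - {"dx": -9,"dy": 0,"dz": 0,"turn": 0,"jaw": 1}
    - {"dx": -10.8,"dy": 0,"dz": 0,"turn": 0,"jaw": 1}
    - {"dx": -11.4,"dy": 0,"dz": 0,"turn": 0,"jaw": 1}

```text
time: 33.92
tool_pos: [0.4651, -0.0044, 0.1063]
tool_rot: [-0.0, 0.527, 0.85, -0.0]
contact_force: [-0.4, 0.1, 0.6]
gripper_width: 0.0
grasp_force: 0.0
```

Request:
apply_moves:
  series:
    - {"dx": -0.2,"dy": 0,"dz": 0,"turn": 0,"jaw": 1}
    - {"dx": -0.35,"dy": 0,"dz": 0,"turn": 0,"jaw": 1}
    - {"dx": -0.5,"dy": 0,"dz": 0,"turn": 0,"jaw": 1}
    - {"dx": -0.6,"dy": 0,"dz": 0,"turn": 0,"jaw": 1}
    - {"dx": -0.7,"dy": 0,"dz": 0,"turn": 0,"jaw": 1}

```text
time: 34.33
tool_pos: [0.4652, -0.0047, 0.1063]
tool_rot: [-0.0, 0.527, 0.85, -0.0]
contact_force: [-0.8, -0.5, 0.4]
gripper_width: -0.001
grasp_force: 0.0
```

```bash
python3 - <<'E'
from h import *
B,f=ang(2);print(B);rel(TGT);rel(B[-1,1])
E
```

```text
[[34.3833      0.44604946]
 [34.4333      0.44604946]]
t 34.433 p [ 0.4652 -0.0047  0.1063] r 0.2194 off -0.0751 xang 2.031 tang -1.104 F [ 0.1  0.6 -0.3]
t 34.433 p [ 0.4652 -0.0047  0.1063] r 0.2209 off -0.0706 xang 2.031 tang -1.125 F [ 0.1  0.6 -0.3]
```

Request:
apply_moves:
  series:
    - {"dx": -0.3,"dy": 0,"dz": 0,"turn": 0,"jaw": 1}
    - {"dx": -0.6,"dy": 0,"dz": 0,"turn": 0,"jaw": 1}
    - {"dx": -0.8,"dy": 0,"dz": 0,"turn": 0,"jaw": 1}
    - {"dx": -0.95,"dy": 0,"dz": 0,"turn": 0,"jaw": 1}
    - {"dx": -1.1,"dy": 0,"dz": 0,"turn": 0,"jaw": 1}

```text
time: 34.85
tool_pos: [0.4658, -0.0057, 0.1063]
tool_rot: [0.0, 0.527, 0.85, 0.0]
contact_force: [0.4, -0.4, 0.5]
gripper_width: -0.002
grasp_force: 0.0
```

Request:
apply_moves:
  series:
    - {"dx": -0.15,"dy": 0,"dz": 0,"turn": 0,"jaw": 1}
    - {"dx": -0.3,"dy": 0,"dz": 0,"turn": 0,"jaw": 1}
    - {"dx": -0.45,"dy": 0,"dz": 0,"turn": 0,"jaw": 1}
    - {"dx": -0.6,"dy": 0,"dz": 0,"turn": 0,"jaw": 1}
    - {"dx": -0.75,"dy": 0,"dz": 0,"turn": 0,"jaw": 1}

```text
time: 35.27
tool_pos: [0.4661, -0.0064, 0.1063]
tool_rot: [0.0, 0.527, 0.85, -0.0]
contact_force: [1.2, -0.2, -0.1]
gripper_width: 0.001
grasp_force: 0.0
```

```bash
python3 - <<'E'
from h import *
B,f=ang(3);print(B);rel(TGT);rel(B[-1,1])
E
```

```text
[[35.3167      0.44944539]
 [35.3667      0.45040788]
 [35.4167      0.45080693]]
t 35.417 p [ 0.4661 -0.0064  0.1063] r 0.2195 off -0.0732 xang 2.031 tang -1.104 F [ 0.3 -0.4  0.8]
t 35.417 p [ 0.4661 -0.0064  0.1063] r 0.2206 off -0.0698 xang 2.031 tang -1.12 F [ 0.3 -0.4  0.8]
```

Request:
apply_moves:
  series:
    - {"dx": 6,"dy": 0,"dz": -10,"turn": 0,"jaw": 1}
    - {"dx": 6,"dy": 0,"dz": -45,"turn": 0,"jaw": 1}
    - {"dx": -10,"dy": 0,"dz": -80,"turn": 0,"jaw": 1}
    - {"dx": -50,"dy": 0,"dz": -85,"turn": 0,"jaw": 1}
    - {"dx": -90,"dy": 0,"dz": -85,"turn": 0,"jaw": 1}

```text
time: 35.83
tool_pos: [0.5086, -0.0875, 0.1968]
tool_rot: [0.004, 0.526, 0.85, 0.001]
contact_force: [0.9, -0.4, -0.2]
gripper_width: 0.004
grasp_force: 0.0
```

Request:
apply_moves:
  series:
    - {"dx": -40,"dy": 0,"dz": 0,"turn": 0,"jaw": 1}
    - {"dx": -64,"dy": 0,"dz": 20,"turn": 0,"jaw": 1}
    - {"dx": -64,"dy": 0,"dz": 55,"turn": 0,"jaw": 1}
    - {"dx": -64,"dy": 0,"dz": 80,"turn": 0,"jaw": 1}
    - {"dx": -63,"dy": 0,"dz": 85,"turn": 0,"jaw": 1}

```text
time: 36.25
tool_pos: [0.531, -0.1425, 0.1016]
tool_rot: [-0.004, 0.528, 0.849, -0.001]
contact_force: [-0.4, 0.8, -0.8]
gripper_width: 0.003
grasp_force: 0.0
```

```bash
python3 - <<'E'
from h import *
B,f=ang(2);print(B);rel(TGT);rel(B[-1,1])
E
```

```text
[[36.3         0.46078951]
 [36.35        0.46212721]]
t 36.350 p [ 0.5329 -0.1426  0.1052] r 0.2211 off 0.0785 xang 2.031 tang -1.104 F [-0.1  0.   1.1]
t 36.350 p [ 0.5329 -0.1426  0.1052] r 0.2207 off 0.0795 xang 2.031 tang -1.109 F [-0.1  0.   1.1]
```

Request:
apply_moves:
  series:
    - {"dx": 5,"dy": 0,"dz": 0,"turn": 0,"jaw": 1}
    - {"dx": 8.8,"dy": 0,"dz": 0,"turn": 0,"jaw": 1}
    - {"dx": 9.6,"dy": 0,"dz": 0,"turn": 0,"jaw": 1}
    - {"dx": 9.5,"dy": 0,"dz": 0,"turn": 0,"jaw": 1}
    - {"dx": 9.38,"dy": 0,"dz": 0,"turn": 0,"jaw": 1}

```text
time: 36.77
tool_pos: [0.5304, -0.135, 0.1076]
tool_rot: [0.001, 0.527, 0.85, 0.0]
contact_force: [-0.0, -0.5, 0.6]
gripper_width: -0.001
grasp_force: 0.0
```

Request:
apply_moves:
  series:
    - {"dx": -0.11,"dy": 0,"dz": 0,"turn": 0,"jaw": 1}
    - {"dx": -0.21,"dy": 0,"dz": 0,"turn": 0,"jaw": 1}
    - {"dx": -0.3,"dy": 0,"dz": 0,"turn": 0,"jaw": 1}
    - {"dx": -0.38,"dy": 0,"dz": 0,"turn": 0,"jaw": 1}
    - {"dx": -0.45,"dy": 0,"dz": 0,"turn": 0,"jaw": 1}

```text
time: 37.18
tool_pos: [0.53, -0.1356, 0.1062]
tool_rot: [-0.0, 0.527, 0.85, -0.0]
contact_force: [0.3, -0.4, 0.2]
gripper_width: 0.003
grasp_force: 0.0
```

Request:
apply_moves:
  series:
    - {"dx": -0.06,"dy": 0,"dz": 0,"turn": 0,"jaw": 1}
    - {"dx": -0.11,"dy": 0,"dz": 0,"turn": 0,"jaw": 1}
    - {"dx": -0.15,"dy": 0,"dz": 0,"turn": 0,"jaw": 1}
    - {"dx": -0.18,"dy": 0,"dz": 0,"turn": 0,"jaw": 1}
    - {"dx": -0.2,"dy": 0,"dz": 0,"turn": 0,"jaw": 1}

```text
time: 37.6
tool_pos: [0.5301, -0.1357, 0.1063]
tool_rot: [0.0, 0.527, 0.85, 0.0]
contact_force: [-0.4, 0.9, 0.7]
gripper_width: -0.001
grasp_force: 0.0
```

```bash
python3 - <<'E'
from h import *
B,f=ang(2);print(B);rel(TGT);rel(B[-1,1])
for _ in range(8): spotter.outline_of(f,"mark")
B,f=ang(3);print(B)
E
```

```text
[[37.65        0.47800804]
 [37.7         0.47851068]]
t 37.700 p [ 0.5301 -0.1357  0.1063] r 0.2204 off 0.0711 xang 2.031 tang -1.104 F [ 0.3  0.7 -0.4]
t 37.700 p [ 0.5301 -0.1357  0.1063] r 0.2212 off 0.0684 xang 2.031 tang -1.092 F [ 0.3  0.7 -0.4]
[[38.15        0.4790447 ]
 [38.2         0.47829834]
 [38.25        0.47751487]]
```

```bash
python3 - <<'E'
from h import *
_,f=ang(1)
for k in range(2):
    for _ in range(8): spotter.outline_of(f,"mark")
    B,f=ang(2);print(B)
rel(B[-1,1])
E
```

```text
[[38.75        0.47619834]
 [38.8         0.47637588]]
[[39.25        0.47436948]
 [39.3         0.47428086]]
t 39.300 p [ 0.5301 -0.1357  0.1063] r 0.2209 off 0.0693 xang 2.031 tang -1.097 F [0.4 0.3 0.5]
```

Request:
apply_moves:
  series:
    - {"dx": -8,"dy": 0,"dz": -10,"turn": 0,"jaw": 1}
    - {"dx": -10,"dy": 0,"dz": -45,"turn": 0,"jaw": 1}
    - {"dx": 0,"dy": 0,"dz": -80,"turn": 0,"jaw": 1}
    - {"dx": 30,"dy": 0,"dz": -90,"turn": 0,"jaw": 1}
    - {"dx": 70,"dy": 0,"dz": -90,"turn": 0,"jaw": 1}

```text
time: 39.72
tool_pos: [0.5023, -0.075, 0.2027]
tool_rot: [0.005, 0.529, 0.849, 0.001]
contact_force: [0.5, 0.7, 0.4]
gripper_width: 0.003
grasp_force: 0.0
```

Request:
apply_moves:
  series:
    - {"dx": 40,"dy": 0,"dz": 0,"turn": 0,"jaw": 1}
    - {"dx": 78,"dy": 0,"dz": 0,"turn": 0,"jaw": 1}
    - {"dx": 82,"dy": 0,"dz": 30,"turn": 0,"jaw": 1}
    - {"dx": 82,"dy": 0,"dz": 65,"turn": 0,"jaw": 1}
    - {"dx": 82,"dy": 0,"dz": 85,"turn": 0,"jaw": 1}

```text
time: 40.13
tool_pos: [0.4617, 0.0012, 0.1098]
tool_rot: [-0.0, 0.527, 0.85, -0.0]
contact_force: [-0.8, -0.8, 0.0]
gripper_width: 0.001
grasp_force: 0.0
```

Request:
apply_moves:
  series:
    - {"dx": 0,"dy": 0,"dz": 4,"turn": 0,"jaw": 1}
    - {"dx": 0,"dy": 0,"dz": 4,"turn": 0,"jaw": 1}
    - {"dx": 0,"dy": 0,"dz": 4,"turn": 0,"jaw": 1}

```text
time: 40.38
tool_pos: [0.4638, 0.0001, 0.1089]
tool_rot: [0.001, 0.527, 0.85, 0.0]
contact_force: [-0.4, 0.1, 0.6]
gripper_width: -0.005
grasp_force: 0.0
```

```bash
python3 - <<'E'
from h import *
B,f=ang(2);print(B);rel(TGT);rel(B[-1,1])
E
```

```text
[[40.4333      0.47102746]
 [40.4833      0.47167519]]
t 40.483 p [ 0.4644 -0.      0.1097] r 0.2181 off -0.0796 xang 2.03 tang -1.104 F [-0.6 -0.1  1.3]
t 40.483 p [ 0.4644 -0.      0.1097] r 0.2176 off -0.0808 xang 2.03 tang -1.099 F [-0.6 -0.1  1.3]
```

Request:
apply_moves:
  series:
    - {"dx": -3,"dy": 0,"dz": 0,"turn": 0,"jaw": 1}
    - {"dx": -6,"dy": 0,"dz": 0,"turn": 0,"jaw": 1}
    - {"dx": -8.3,"dy": 0,"dz": 0,"turn": 0,"jaw": 1}
    - {"dx": -9.6,"dy": 0,"dz": 0,"turn": 0,"jaw": 1}
    - {"dx": -10.2,"dy": 0,"dz": 0,"turn": 0,"jaw": 1}

```text
time: 40.9
tool_pos: [0.4674, -0.0089, 0.1075]
tool_rot: [0.0, 0.527, 0.85, 0.0]
contact_force: [-0.2, 0.2, -0.4]
gripper_width: -0.004
grasp_force: 0.0
```

```bash
python3 - <<'E'
from h import *
B,f=ang(2);print(B);rel(TGT);rel(B[-1,1])
E
```

```text
[[40.95        0.46916369]
 [41.          0.46964317]]
t 41.000 p [ 0.4672 -0.0088  0.1073] r 0.2195 off -0.0706 xang 2.03 tang -1.104 F [-0.  -0.3  0.1]
t 41.000 p [ 0.4672 -0.0088  0.1073] r 0.2193 off -0.0713 xang 2.03 tang -1.101 F [-0.  -0.3  0.1]
```

Request:
apply_moves:
  series:
    - {"dx": -0.5,"dy": 0,"dz": 0,"turn": 0,"jaw": 1}
    - {"dx": -1.0,"dy": 0,"dz": 0,"turn": 0,"jaw": 1}
    - {"dx": -1.4,"dy": 0,"dz": 0,"turn": 0,"jaw": 1}
    - {"dx": -1.5,"dy": 0,"dz": 0,"turn": 0,"jaw": 1}
    - {"dx": -1.48,"dy": 0,"dz": 0,"turn": 0,"jaw": 1}

```text
time: 41.42
tool_pos: [0.4678, -0.0099, 0.1073]
tool_rot: [-0.0, 0.527, 0.85, -0.0]
contact_force: [1.0, 0.4, -0.3]
gripper_width: 0.002
grasp_force: 0.0
```

Request:
apply_moves:
  series:
    - {"dx": 0.02,"dy": 0,"dz": 0,"turn": 0,"jaw": 1}
    - {"dx": 0.04,"dy": 0,"dz": 0,"turn": 0,"jaw": 1}
    - {"dx": 0.06,"dy": 0,"dz": 0,"turn": 0,"jaw": 1}
    - {"dx": 0.08,"dy": 0,"dz": 0,"turn": 0,"jaw": 1}
    - {"dx": 0.1,"dy": 0,"dz": 0,"turn": 0,"jaw": 1}

```text
time: 41.83
tool_pos: [0.4678, -0.0098, 0.1073]
tool_rot: [0.0, 0.527, 0.85, 0.0]
contact_force: [1.1, 0.6, 1.0]
gripper_width: 0.001
grasp_force: 0.0
```

```bash
python3 - <<'E'
from h import *
B,f=ang(3);print(B);rel(TGT);rel(B[-1,1])
E
```

```text
[[41.8833      0.46615993]
 [41.9333      0.46634327]
 [41.9833      0.46587527]]
t 41.983 p [ 0.4678 -0.0098  0.1073] r 0.2195 off -0.0693 xang 2.031 tang -1.104 F [-0.5 -0.1 -0.7]
t 41.983 p [ 0.4678 -0.0098  0.1073] r 0.2195 off -0.0692 xang 2.031 tang -1.105 F [-0.5 -0.1 -0.7]
```

Request:
apply_moves:
  series:
    - {"dx": 0.02,"dy": 0,"dz": 0,"turn": 0,"jaw": 1}
    - {"dx": 0.04,"dy": 0,"dz": 0,"turn": 0,"jaw": 1}
    - {"dx": 0.06,"dy": 0,"dz": 0,"turn": 0,"jaw": 1}
    - {"dx": 0.08,"dy": 0,"dz": 0,"turn": 0,"jaw": 1}
    - {"dx": 0.1,"dy": 0,"dz": 0,"turn": 0,"jaw": 1}

```text
time: 42.4
tool_pos: [0.4677, -0.0097, 0.1073]
tool_rot: [0.0, 0.527, 0.85, 0.0]
contact_force: [-0.1, 0.9, 0.6]
gripper_width: 0.001
grasp_force: 0.0
```

```bash
python3 - <<'E'
from h import *
for k in range(3):
    B,f=ang(2);print(B)
    for _ in range(6): spotter.outline_of(f,"mark")
rel(B[-1,1])
E
```

```text
[[42.45        0.46580795]
 [42.5         0.46580795]]
[[42.85        0.46531761]
 [42.9         0.46531761]]
[[43.25        0.46580795]
 [43.3         0.46580795]]
t 43.600 p [ 0.4677 -0.0098  0.1073] r 0.2195 off -0.0693 xang 2.031 tang -1.105 F [ 0.2 -0.2 -0. ]
```

Request:
apply_moves:
  series:
    - {"dx": 2,"dy": 0,"dz": 0,"turn": 0,"jaw": 1}
    - {"dx": 8,"dy": 0,"dz": 0,"turn": 0,"jaw": 1}
    - {"dx": 18,"dy": 0,"dz": 0,"turn": 0,"jaw": 1}
    - {"dx": 28,"dy": 0,"dz": -10,"turn": 0,"jaw": 1}
    - {"dx": 35,"dy": 0,"dz": -40,"turn": 0,"jaw": 1}

```text
time: 44.02
tool_pos: [0.4479, 0.0232, 0.1427]
tool_rot: [-0.005, 0.527, 0.85, -0.002]
contact_force: [0.6, -1.0, -1.1]
gripper_width: -0.007
grasp_force: 0.0
```

Request:
apply_moves:
  series:
    - {"dx": 15,"dy": 0,"dz": -30,"turn": 0,"jaw": 1}
    - {"dx": 40,"dy": 0,"dz": -60,"turn": 0,"jaw": 1}
    - {"dx": 75,"dy": 0,"dz": -80,"turn": 0,"jaw": 1}
    - {"dx": 100,"dy": 0,"dz": -90,"turn": 0,"jaw": 1}
    - {"dx": 110,"dy": 0,"dz": -90,"turn": 0,"jaw": 1}

```text
time: 44.43
tool_pos: [0.4032, 0.1229, 0.2409]
tool_rot: [0.002, 0.526, 0.851, 0.002]
contact_force: [0.7, -0.7, 0.3]
gripper_width: 0.001
grasp_force: 0.0
```

```bash
python3 - <<'E'
from h import *
for k in range(3):
    B,f=ang(2);print(B,line(f,"green",0)[2])
    for _ in range(8): spotter.outline_of(f,"mark")
cv2.imwrite("pics/t5.png",cv2.resize(f["pixels"][90:310,130:500,::-1],(740,440)))
E
```

```text
[[44.4833      0.46576582]
 [44.5333      0.46603165]] 0.46747720049131736
[[44.9833      0.4655557 ]
 [45.0333      0.46589465]] 0.46747720049131736
[[45.4833      0.46611042]
 [45.5333      0.46612177]] 0.46747720049131736
```

View pics/t5.png

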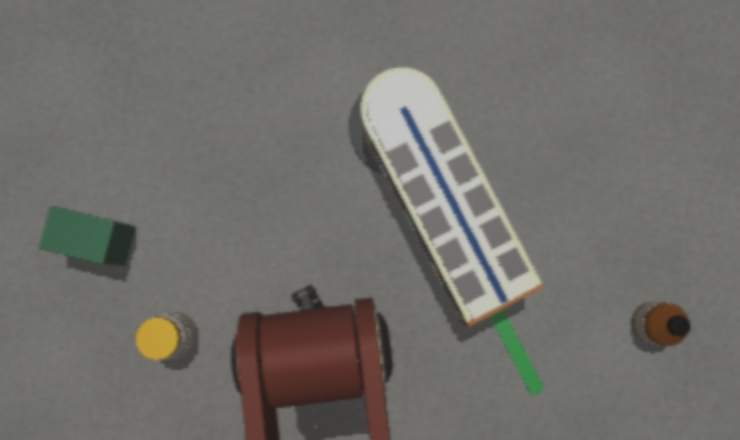

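The blue line ends at (503,300) and the green line carries on from there to (537,388). The arm is clear at lower left, and the bottles and carton haven't moved. The module is at rest within 0.001 rad of the mark, so I'll wait out the eight seconds and check it again.

```bash
python3 - <<'E'
from h import *
from plant import ticket
_,f=ang(1)
for k in range(4):
    for _ in range(42): spotter.outline_of(f,"mark")
    B,f=ang(1);print(B)
if abs(B[-1,1]-TGT)<.006: print(ticket.job_done())
E
```

```text
[[48.1333      0.46615763]]
[[50.2833      0.46587281]]
[[52.4333      0.46619048]]
[[54.5833      0.46689799]]
the job is handed in; nothing more can be done
None
```

The job is handed in at about 54.6 s: the module's blue line is within about 0.001 rad of the green mark, and it stood still and untouched for roughly 10 s first, with the arm clear and the bottles and carton unmoved.

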